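# Set three spice tins in the turntable tray and hold up the full one

## Task

Stand the three closed tins upright in the three rings of the round tray, one to a ring, setting each down rather than dropping it and feeling its weight as you carry it. When all three stand there let go, take the heaviest one, the full tin, back out and finish while holding it up in the gripper, upright and still, with its bottom a good 15 cm above the bench and the two lighter tins left standing in their rings. Leave the glass jar, the small steel bowl and the turner where they are and do not knock any tin over.

Things in the scene. Friction and masses are not known exactly. Their poses are not given: they have to be found in the camera images.
- tin_a: one of three identical closed aluminium tins with a flat lid, upright cylinder 56 mm in diameter and 92 mm tall (a thin dark seam 72 to 75 mm up stands 0.6 mm proud, look only); origin at the centre of its underside, z up along its axis. Starts standing on the bench. One of the three is full (0.65 to 0.82 kg in all), the other two nearly empty (0.23 to 0.35 kg); which is which cannot be seen and changes every time. The contents can shift by 2 or 3 mm inside.
- tin_b: one of three identical closed aluminium tins with a flat lid, upright cylinder 56 mm in diameter and 92 mm tall (a thin dark seam 72 to 75 mm up stands 0.6 mm proud, look only); origin at the centre of its underside, z up along its axis. Starts standing on the bench. One of the three is full (0.65 to 0.82 kg in all), the other two nearly empty (0.23 to 0.35 kg); which is which cannot be seen and changes every time. The contents can shift by 2 or 3 mm inside.
- tin_c: one of three identical closed aluminium tins with a flat lid, upright cylinder 56 mm in diameter and 92 mm tall (a thin dark seam 72 to 75 mm up stands 0.6 mm proud, look only); origin at the centre of its underside, z up along its axis. Starts standing on the bench. One of the three is full (0.65 to 0.82 kg in all), the other two nearly empty (0.23 to 0.35 kg); which is which cannot be seen and changes every time. The contents can shift by 2 or 3 mm inside.
- tray: round wooden turntable tray, locked (it neither moves nor turns), 280 mm in diameter, top face 18 mm above the bench; origin on the bench under its centre. Three rings and one glass jar stand on it in four places, 95 mm from its centre and 90 degrees apart: rings to its own +x, +y and -x, the jar to its -y.
- ring_1 (a point): centre of one of the three identical open aluminium rings on the round tray, at the level of the tray's top face (18 mm above the bench), which is where the underside of a seated tin comes to rest. Ring: inner diameter 66 mm, outer 74 mm, its rim 20 mm above the tray's top face. Any tin may go in any ring.
- ring_2 (a point): centre of one of the three identical open aluminium rings on the round tray, at the level of the tray's top face (18 mm above the bench), which is where the underside of a seated tin comes to rest. Ring: inner diameter 66 mm, outer 74 mm, its rim 20 mm above the tray's top face. Any tin may go in any ring.
- ring_3 (a point): centre of one of the three identical open aluminium rings on the round tray, at the level of the tray's top face (18 mm above the bench), which is where the underside of a seated tin comes to rest. Ring: inner diameter 66 mm, outer 74 mm, its rim 20 mm above the tray's top face. Any tin may go in any ring.
- jar: closed squat jar of green glass with a brass cap, 68 mm in diameter, 68 mm tall, standing on the round tray; origin at the centre of its underside. To be left alone.
- katori: small open steel bowl, 80 mm across, 38 mm tall, standing near the tins; origin at the centre of its underside. To be left alone.
- palta: flat turner with a dark handle, 280 mm long, lying on the bench along its own x, handle to -x; origin at the centre of its underside. To be left alone.
There are look-alikes about, which are no part of the job. What is shaped like the tin_a but pink is not meant. Leave any blue look-alike of the tin_b alone.

How it is judged (in metres and radians):
On the way:
1. all three tins stand released in rings ((horizontal distance between tin_a and ring_1 below 0.008 m or horizontal distance between tin_a and ring_2 below 0.008 m or horizontal distance between tin_a and ring_3 below 0.008 m) and height (world z) of tin_a between 0.013 and 0.023 m and angle between each of tin_a, tin_b, tin_c's own z axis and vertical below 0.1 rad and contact force between each of tin_a, tin_b, tin_c and the fingers below 0.1 N and (horizontal distance between tin_b and ring_1 below 0.008 m or horizontal distance between tin_b and ring_2 below 0.008 m or horizontal distance between tin_b and ring_3 below 0.008 m) and height (world z) of tin_b between 0.013 and 0.023 m and (horizontal distance between tin_c and ring_1 below 0.008 m or horizontal distance between tin_c and ring_2 below 0.008 m or horizontal distance between tin_c and ring_3 below 0.008 m) and height (world z) of tin_c between 0.013 and 0.023 m), for 0.1 s.
At the end, for the whole second after the job is handed in: Heaviest tin held in the fingers, underside over 140 mm up, tilt under 20 deg, slower than 50 mm/s, off the tray; the other two stand released in rings: within 8 mm of the centre, underside within 5 mm of the tray top, tilt under 0.1 rad, each pressing on the tray with under 5 N ((((height (world z) of tin_a above 0.14 m and angle between tin_a's own z axis and vertical below 0.35 rad and linear speed of tin_a below 0.05 m/s and contact force between tin_a and the fingers above 2 N and contact force between tin_a and tray below 0.1 N) and ((horizontal distance between tin_b and ring_1 below 0.008 m or horizontal distance between tin_b and ring_2 below 0.008 m or horizontal distance between tin_b and ring_3 below 0.008 m) and height (world z) of tin_b between 0.013 and 0.023 m and angle between tin_b's own z axis and vertical below 0.1 rad and contact force between tin_b and the fingers below 0.1 N) and contact force between each of tin_b, tin_c and tray below 5 N and ((horizontal distance between tin_c and ring_1 below 0.008 m or horizontal distance between tin_c and ring_2 below 0.008 m or horizontal distance between tin_c and ring_3 below 0.008 m) and height (world z) of tin_c between 0.013 and 0.023 m and angle between tin_c's own z axis and vertical below 0.1 rad and contact force between tin_c and the fingers below 0.1 N)) or ((height (world z) of tin_b above 0.14 m and angle between tin_b's own z axis and vertical below 0.35 rad and linear speed of tin_b below 0.05 m/s and contact force between tin_b and the fingers above 2 N and contact force between tin_b and tray below 0.1 N) and ((horizontal distance between tin_a and ring_1 below 0.008 m or horizontal distance between tin_a and ring_2 below 0.008 m or horizontal distance between tin_a and ring_3 below 0.008 m) and height (world z) of tin_a between 0.013 and 0.023 m and angle between tin_a's own z axis and vertical below 0.1 rad and contact force between tin_a and the fingers below 0.1 N) and contact force between each of tin_a, tin_c and tray below 5 N and ((horizontal distance between tin_c and ring_1 below 0.008 m or horizontal distance between tin_c and ring_2 below 0.008 m or horizontal distance between tin_c and ring_3 below 0.008 m) and height (world z) of tin_c between 0.013 and 0.023 m and angle between tin_c's own z axis and vertical below 0.1 rad and contact force between tin_c and the fingers below 0.1 N)) or ((height (world z) of tin_c above 0.14 m and angle between tin_c's own z axis and vertical below 0.35 rad and linear speed of tin_c below 0.05 m/s and contact force between tin_c and the fingers above 2 N and contact force between tin_c and tray below 0.1 N) and ((horizontal distance between tin_a and ring_1 below 0.008 m or horizontal distance between tin_a and ring_2 below 0.008 m or horizontal distance between tin_a and ring_3 below 0.008 m) and height (world z) of tin_a between 0.013 and 0.023 m and angle between tin_a's own z axis and vertical below 0.1 rad and contact force between tin_a and the fingers below 0.1 N) and contact force between each of tin_a, tin_b and tray below 5 N and ((horizontal distance between tin_b and ring_1 below 0.008 m or horizontal distance between tin_b and ring_2 below 0.008 m or horizontal distance between tin_b and ring_3 below 0.008 m) and height (world z) of tin_b between 0.013 and 0.023 m and angle between tin_b's own z axis and vertical below 0.1 rad and contact force between tin_b and the fingers below 0.1 N)))); the arm keeps its last pose, push and grip.
It fails at once if a tin was tipped over (more than 0.6 rad) (angle between any of tin_a, tin_b, tin_c's own z axis and vertical above 0.6 rad).
It fails at once if a tin was dropped: it fell more than about 12 mm out of the fingers ((contact force between tin_a and the fingers below 0.01 N and linear speed of tin_a above 0.5 m/s) or (contact force between tin_b and the fingers below 0.01 N and linear speed of tin_b above 0.5 m/s) or (contact force between tin_c and the fingers below 0.01 N and linear speed of tin_c above 0.5 m/s)).
It fails at once if a bystander was moved by more than 30 mm (distance of any of jar, katori, palta from where it was at the start of the episode above 0.03 m).
It also fails if it takes over 72 s, if anything falls off the work surface, if the arm or the gripper's body presses on something with over 40 N, if the wrist force passes 120 N, or if a joint passes its speed limit or range.

## Robot

A 7-joint arm with a two-finger parallel gripper is mounted at the origin on the work surface. World frame = base frame: x ahead of the robot, y to its left, z up, the work surface at z = 0. Lengths are in mm, angles in rad, forces in N, time in s.
With the tool pointing down it reaches from about 425 to 950 mm from the base axis. Payload 16.7 kg.
Tool frame: the origin (TCP) lies at the very end of the fingers, on their centre line; the grasp point (between the pads) lies 19 mm behind it (env.grasp_offset is the distance from the TCP to the grasp point, in mm); y points along the fingers, z is the direction in which the jaws open and shut, and the axes are right-handed (so a half turn about y gives the same grasp; the last joint's range is limited). The gripper opens to 94 mm and grips with 3 to 60 N. Pads are 16 mm wide; open, the fingers measure 119 mm over their backs; the gripper's body (75 mm by 177 mm) begins 78 mm behind the grasp point.
Start: joints at [1.143, 0.426, 0.074, 1.606, -0.034, 1.111, -0.067], TCP at [185.731, -648.905, 205.467] pointing down, gripper open.
Joint ranges: [-2.85, 2.85], [-0.5, 2.14], [-1.23, 1.37], [0.21, 2.46], [-1.02, 4.16], [0.16, 2.05], [-2.73, 2.73]. Speed limits (rad/s): [1.89, 1.89, 2.39, 2.39, 3.01, 3.01, 3.01].

## Interface

Orientations are given as a 3x3 rotation matrix whose columns are the frame's x, y, z axes.
In Python, from rig import env gives the robot as it stands.
- The arm moves only by the tool apply_moves, never from a script. Its argument "series" is a list of rows, each an object of numbers: "x", "y", "z": the shift along the tool's x, y, z in mm; "spin": the turn about the tool's y in degrees; "jaw": the opening, from 0 (shut) to 1 (fully open). In form: [{"x": .., "y": .., "z": .., "spin": .., "jaw": ..}, ...]. A call has 1 to 20 rows; each row shifts and turns the pose as measured when the row begins, along the tool's axes as they then stand; what a row does not reach is not made up. A row lasts 1/8 s, in which the tool goes at most 62.5 mm and 10.7 degrees, less where a joint would pass 70% of its speed; a pose out of reach is approached as far as the arm can. A call is refused whole if a number of a shift passes 62.5 or a number of a turn 10.7, either way. A call with a gripper value outside its range is refused whole. The fingers move at their own pace and stop on an object; "grip_force" is the grip in N (left out, the last holds). Time passes only in rows, so rows that do not move let the fingers close. It gives the time, the measured TCP pose, the force and the opening at its end, in the units of the state.
- env.get_obs(): the state, without advancing time (a new reading comes with each control period).
- env.read_camera(name): name is "scene" or "top"; returns a dict with "color" (384x512x3 uint8, red, green, blue), "intrinsics" (3x3 intrinsics, pixels), "dist_coeffs" ([k1, k2, p1, p2, k3] as OpenCV has them; the pictures are not rectified), "cam_to_world" (4x4, takes a point from camera to world coordinates). Camera axes: x right, y down, z forward; pixel columns grow to the right and rows downward; lengths in mm; the calibration is good to about 2 mm. A picture is of the moment at which its call begins. There is no depth.
- env.sign_off(): hands the job in, once; it reports no verdict.
Trained networks look in a picture, given as the dict that the camera call returned (one of the last four; its "shot" number tells which), for a name from the list of things; names that differ only in an ending like _2 or _b are one class to them, and where a whole thing is asked for, a point or a joint stands for the part that bears it (a point fixed in the world has none). Each returns a list of dicts, best first, with "p" (0 to 1); they miss things now and then, are a little off and sometimes report something else, mostly with a low value. They report only what shows in the picture. A call takes as long as a camera call. They do not tell look-alikes from the thing itself.
- env.spot_in(thing, picture): "extent" ([left, top, right, bottom] in pixels, round what is visible of it).
- env.silhouettes(thing, picture): "mask" (384x512 bool, what is visible of it) and "extent" ([left, top, right, bottom] in pixels, round what is visible of it).
The state is a dict: "time": time; "joint_positions": joint angles; "joint_velocities": joint speeds; "effort": joint torques, N m; "tcp_pos": TCP position; "ee_rot": TCP orientation; "wrist_force": force on the tool from outside, world axes, zero at the start; "ft_torque": the same for the moment, N m; "grip_width": opening from 0.0 (shut) to 1.0 (fully open).
Only numpy, scipy, OpenCV 4.12 (cv2) and the standard library are available. Lean on these libraries where they do the work, as an engineer would, in place of code of your own. Each camera call takes 0.05 s, during which the arm holds its last target.

## Working session

There is one attempt and no reset: what is moved stays moved. The work goes in short steps, Python scripts to look and compute and a tool call to move; the robot and the scene stay as the last step left them, time stands still between calls to the robot, and variables do not carry over. Pictures are saved under pics/ and viewed, and the job is handed in when it is done.

Besides the shell and the picture viewer there is one more tool, called as name(argument=value, ...) on one line, values as JSON. apply_moves: Moves the arm, as the interface text tells. Its arguments: {"type":"object","properties":{"series":{"type":"array","items":{"type":"object","properties":{"x":{"type":"number"},"y":{"type":"number"},"z":{"type":"number"},"spin":{"type":"number"},"jaw":{"type":"number"}}}},"grip_force":{"type":"number"}},"required":["series"]}

```bash
mkdir -p pics; ls
cat > h.py <<'E'
import numpy as np, cv2
from rig import env
def save(p,n):
    cv2.imwrite('pics/'+n+'.png',cv2.cvtColor(p['color'],cv2.COLOR_RGB2BGR))
def px2plane(p,uv,z):
    uv=np.array(uv,float).reshape(-1,1,2)
    n=cv2.undistortPoints(uv,np.array(p['intrinsics']),np.array(p['dist_coeffs'])).reshape(-1,2)
    T=np.array(p['cam_to_world']);d=np.c_[n,np.ones(len(n))]@T[:3,:3].T;o=T[:3,3]
    return o+d*((z-o[2])/d[:,2])[:,None]
def proj(p,P):
    T=np.linalg.inv(np.array(p['cam_to_world']))
    r,_=cv2.Rodrigues(T[:3,:3])
    return cv2.projectPoints(np.array(P,float).reshape(-1,1,3),r,T[:3,3],np.array(p['intrinsics']),np.array(p['dist_coeffs']))[0].reshape(-1,2)
E
python3 - <<'E'
from h import *
o=env.get_obs()
for k,v in o.items(): print(k,np.round(v,3).tolist())
for n in('scene','top'):
    p=env.read_camera(n); save(p,n+'0'); print(n,np.round(p['cam_to_world'],2).tolist(),p['intrinsics'])
    for t in ('tin_a','ring_1','jar','katori','palta','tray'):
        try: print(t,[(round(d['p'],2),np.round(d['extent']).tolist()) for d in env.spot_in(t,p)])
        except Exception as e: print(t,e)
E
```

```text
pics
time 0.0
joint_positions [1.142, 0.427, 0.074, 1.607, -0.034, 1.111, -0.067]
joint_velocities [-0.001, -0.001, -0.001, -0.001, -0.002, -0.001, 0.001]
effort [-0.0, -93.581, 3.666, -45.421, -0.049, 0.02, 0.0]
tcp_pos [185.608, -648.529, 204.789]
ee_rot [[-0.961, -0.0, 0.275], [-0.275, 0.001, -0.961], [0.0, -1.0, -0.001]]
wrist_force [-0.748, 0.491, -0.079]
ft_torque [-0.03, -0.002, -0.027]
grip_width 1.0
scene [[-0.27, 0.83, -0.5, 1222.93], [0.96, 0.22, -0.15, 102.12], [-0.01, -0.52, -0.85, 1241.35], [0.0, 0.0, 0.0, 1.0]] [[482.2112061    0.         253.30969046]
 [  0.         482.2112061  196.3333279 ]
 [  0.           0.           1.        ]]
tin_a [(0.9, [233.0, 219.0, 253.0, 250.0]), (0.7, [241.0, 174.0, 262.0, 205.0]), (0.62, [174.0, 168.0, 196.0, 202.0]), (0.6, [200.0, 202.0, 224.0, 234.0])]
ring_1 [(0.56, [293.0, 187.0, 388.0, 269.0])]
jar [(0.68, [352.0, 227.0, 376.0, 256.0])]
katori [(0.93, [201.0, 149.0, 224.0, 171.0])]
palta [(0.77, [101.0, 152.0, 156.0, 229.0]), (0.74, [293.0, 180.0, 388.0, 267.0]), (0.54, [353.0, 228.0, 380.0, 256.0])]
tray [(0.83, [294.0, 182.0, 390.0, 269.0])]
top [[-0.01, -1.0, 0.05, 502.65], [-1.0, 0.01, -0.02, -94.53], [0.02, -0.05, -1.0, 1106.54], [0.0, 0.0, 0.0, 1.0]] [[387.12987445   0.         255.77831462]
 [  0.         387.12987445 195.81729976]
 [  0.           0.           1.        ]]
tin_a [(0.96, [345.0, 164.0, 371.0, 188.0]), (0.84, [250.0, 202.0, 273.0, 228.0]), (0.72, [273.0, 160.0, 297.0, 182.0]), (0.64, [315.0, 188.0, 342.0, 210.0])]
ring_1 [(0.67, [115.0, 153.0, 211.0, 254.0])]
jar [(0.74, [116.0, 172.0, 147.0, 198.0]), (0.41, [373.0, 144.0, 398.0, 237.0])]
katori [(0.72, [298.0, 228.0, 326.0, 257.0])]
palta [(0.77, [376.0, 140.0, 398.0, 236.0])]
tray [(0.97, [114.0, 155.0, 210.0, 256.0]), (0.65, [317.0, 189.0, 342.0, 211.0])]
```

Run:
```python
import cv2
a=cv2.imread('pics/top0.png');b=cv2.imread('pics/scene0.png')
cv2.imwrite('pics/top0c.png',cv2.resize(a[130:270,100:410],None,fx=2.55,fy=2.55,interpolation=cv2.INTER_CUBIC))
cv2.imwrite('pics/scene0c.png',cv2.resize(b[130:290,90:410],None,fx=2.5,fy=2.5,interpolation=cv2.INTER_CUBIC))
```

```text
(no output)
```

View pics/top0c.png

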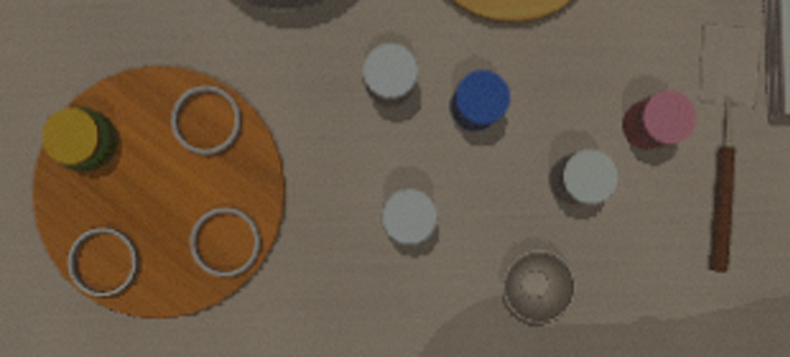

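View pics/scene0c.png

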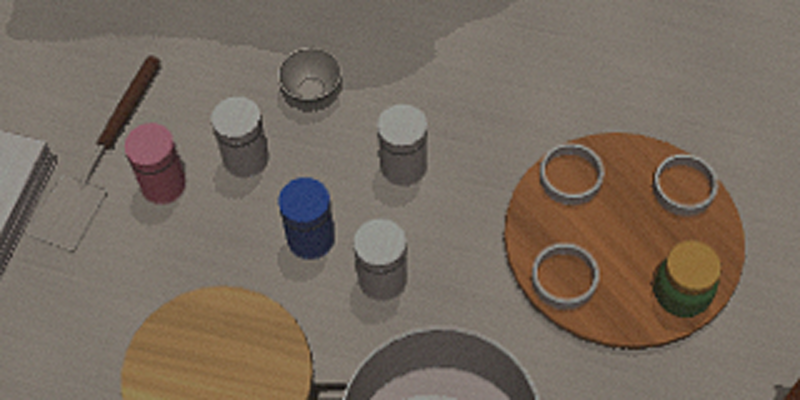

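View pics/top0.png

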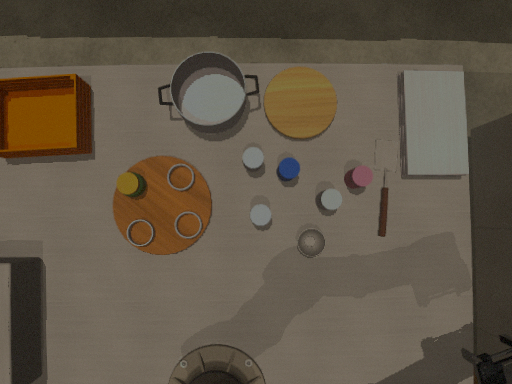

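Candidates in the top view: silver tins at (253,158), (261,215) and (331,199), the blue look-alike at (289,169), and the pink look-alike at (361,177). I choose the three silver ones. Next I measure the lids and rings.

```bash
cat >> h.py <<'E'
def fitcirc(p,c0,z,r,kind,rng=14):
    # edge-based circle fit: gradient along the projected circle of known radius at height z
    g=cv2.GaussianBlur(cv2.cvtColor(p['color'],cv2.COLOR_RGB2GRAY).astype(np.float32),(0,0),0.8)
    a=np.linspace(0,2*np.pi,72,endpoint=False)
    def samp(c,rr):
        P=np.c_[c[0]+rr*np.cos(a),c[1]+rr*np.sin(a),np.full(len(a),z)]
        q=proj(p,P).astype(np.float32)
        return cv2.remap(g,q[:,0].reshape(1,-1),q[:,1].reshape(1,-1),cv2.INTER_LINEAR)[0]
    def cost(c):
        if kind=='disc': return -np.mean(np.clip(samp(c,r-2)-samp(c,r+2),-10,25))
        return -np.mean(samp(c,r))
    from scipy.optimize import brute,fmin
    c0=np.array(c0[:2])
    x=brute(cost,((c0[0]-rng,c0[0]+rng),(c0[1]-rng,c0[1]+rng)),Ns=int(2*rng+1),finish=fmin,disp=False) if 0 else brute(cost,((c0[0]-rng,c0[0]+rng),(c0[1]-rng,c0[1]+rng)),Ns=int(2*rng+1),finish=lambda f,x,args=(),**k:fmin(f,x,disp=0))
    return x,cost(x)
E
python3 - <<'E'
from h import *
pt=env.read_camera('top'); ps=env.read_camera('scene')
np.set_printoptions(precision=1,suppress=True)
tins={'T1':((253,158),(242+0,217+10)),'T2':((261,215),None),'T3':((331,199),None)}
for n,(uv,_) in tins.items():
    c=px2plane(pt,uv,92)[0]
    print(n,c[:2],'top',*fitcirc(pt,c,92,28,'disc'),'scene',*fitcirc(ps,c,92,28,'disc'))
for n,uv in {'R1':(181,177),'R2':(188,225),'R3':(140,233)}.items():
    c=px2plane(pt,uv,38)[0]
    print(n,c[:2],'top',*fitcirc(pt,c,38,35,'ring'),'scene',*fitcirc(ps,c,38,35,'ring'))
for n,uv,z in (('blue',(289,169),92),('pink',(361,177),92),('kat',(311,243),38),('jar',(128,184),68),('pot',(209,90),0)):
    print(n,px2plane(pt,uv,z)[0])
E
```

```text
Traceback (most recent call last):
  File "h.py", line 28, in fitcirc
    return x,cost(x)
             ~~~~^^^
  File "h.py", line 23, in cost
    if kind=='disc': return -np.mean(np.clip(samp(c,r-2)-samp(c,r+2),-10,25))
                                             ~~~~^^^^^^^
  File "h.py", line 19, in samp
    P=np.c_[c[0]+rr*np.cos(a),c[1]+rr*np.sin(a),np.full(len(a),z)]
            ~^^^
IndexError: invalid index to scalar variable.
```

```bash
python3 - <<'E'
s=open('h.py').read()
i=s.index("    x=brute(")
s=s[:i]+'''    G=[(i,j) for i in np.arange(-rng,rng+.1) for j in np.arange(-rng,rng+.1)]
    b=min(G,key=lambda d:cost(c0+d))
    x=fmin(cost,c0+b,disp=0,initial_simplex=[c0+b,c0+b+[1,0],c0+b+[0,1]])
    return x,cost(x)
'''
s=s.replace("brute,fmin","fmin")
open('h.py','w').write(s)
E
cat > m.py <<'E'
from h import *
pt=env.read_camera('top'); ps=env.read_camera('scene')
np.set_printoptions(precision=1,suppress=True)
for n,uv in {'T1':(253,158),'T2':(261,215),'T3':(331,199)}.items():
    c=px2plane(pt,uv,92)[0]
    print(n,c[:2],'top',*fitcirc(pt,c,92,28,'disc'),'scene',*fitcirc(ps,c,92,28,'disc'))
for n,uv in {'R1':(181,177),'R2':(188,225),'R3':(140,233)}.items():
    c=px2plane(pt,uv,38)[0]
    print(n,c[:2],'top',*fitcirc(pt,c,38,35,'ring'),'scene',*fitcirc(ps,c,38,35,'ring'))
for n,uv,z in (('blue',(289,169),92),('pink',(361,177),92),('kat',(311,243),38),('jar',(128,184),68),('pot',(209,90),0)):
    print(n,px2plane(pt,uv,z)[0])
E
python3 m.py
```

```text
T1 [ 654.5 -109.4] top [ 656.6 -108.8] -18.35614 scene [ 652.8 -107.6] -19.218994
T2 [ 504.1 -128.5] top [ 505.5 -126.6] -17.494656 scene [ 501.8 -125.1] -18.436127
T3 [ 543.8 -314. ] top [ 544.1 -314.2] -18.457338 scene [ 541.1 -313.2] -19.211622
R1 [611.8  89.7] top [613.8  93.6] -97.22243 scene [608.7  93.7] -114.6076
R2 [479.   70.8] top [480.5  72.9] -97.50667 scene [475.7  72.8] -114.57568
R3 [458.5 203.3] top [460.1 206.2] -96.94351 scene [455.6 206.5] -115.50431
blue [ 624.4 -204.1   92. ]
pink [ 601.4 -395.9   92. ]
kat [ 425.1 -267.5   38. ]
jar [591.5 227.6  68. ]
pot [869.4  15.    0. ]
```

apply_moves(series=[{"spin": 8, "jaw": 0.88}, {"spin": 8}, {"x": -26, "z": -43}, {"x": -26, "z": -43}, {"x": -26, "z": -43}, {"x": -26, "z": -43}, {"x": -26, "z": -43}, {"x": -26, "z": -43}, {"x": -26, "z": -43}, {"x": -26, "z": -43}, {"x": -26, "z": -43}, {"x": -26, "z": -43}, {"x": -26, "z": -43}, {"x": -26, "z": -43}], grip_force=45)

```text
invalid input
```

```bash
cat > s.py <<'E'
from h import *
import sys
o=env.get_obs(); np.set_printoptions(precision=2,suppress=True)
t=o['tcp_pos'];R=np.array(o['ee_rot'])
print('t',round(o['time'],2),'tcp',np.array(t),'F',np.array(o['wrist_force']),'M',np.array(o['ft_torque']),'grip',round(o['grip_width'],3))
print('q',np.array(o['joint_positions']),'x',R[:,0],'y',R[:,1],'z',R[:,2])
if len(sys.argv)>3: print('tool delta',R.T@(np.array([float(v) for v in sys.argv[1:4]])-t),'yaw err for spin',np.degrees(np.arctan2(-R[1,0],-R[0,0])))
E
python3 s.py 503.6 -125.9 30
```

```text
t 0.9 tcp [ 185.75 -648.89  205.47] F [-0.6  -0.52 -0.17] M [-0.06 -0.04  0.04] grip 0.997
q [ 1.14  0.43  0.07  1.61 -0.03  1.11 -0.07] x [-0.96 -0.28 -0.  ] y [ 0.  0. -1.] z [ 0.28 -0.96 -0.  ]
tool delta [-449.49  175.52 -415.32] yaw err for spin 15.97251992652062
```

apply_moves(series=[{"x": 0, "y": 0, "z": 0, "spin": 8, "jaw": 0.88}, {"x": 0, "y": 0, "z": 0, "spin": 8, "jaw": 0.88}, {"x": -26, "y": 0, "z": -43, "spin": 0, "jaw": 0.88}, {"x": -26, "y": 0, "z": -43, "spin": 0, "jaw": 0.88}, {"x": -26, "y": 0, "z": -43, "spin": 0, "jaw": 0.88}, {"x": -26, "y": 0, "z": -43, "spin": 0, "jaw": 0.88}, {"x": -26, "y": 0, "z": -43, "spin": 0, "jaw": 0.88}, {"x": -26, "y": 0, "z": -43, "spin": 0, "jaw": 0.88}, {"x": -26, "y": 0, "z": -43, "spin": 0, "jaw": 0.88}, {"x": -26, "y": 0, "z": -43, "spin": 0, "jaw": 0.88}, {"x": -26, "y": 0, "z": -43, "spin": 0, "jaw": 0.88}, {"x": -26, "y": 0, "z": -43, "spin": 0, "jaw": 0.88}, {"x": -26, "y": 0, "z": -43, "spin": 0, "jaw": 0.88}, {"x": -26, "y": 0, "z": -43, "spin": 0, "jaw": 0.88}], grip_force=45)

```text
time: 2.65
tcp_pos: [511.2, -123.9, 206.5]
ee_rot: [[-1.0, 0.004, -0.017], [0.017, -0.004, -1.0], [-0.004, -1.0, 0.004]]
wrist_force: [0.3, -0.0, -0.3]
grip_width: 0.878
```

```bash
python3 s.py 503.6 -125.9 30
```

```text
t 2.65 tcp [ 511.19 -123.87  206.48] F [ 0.29 -0.01 -0.27] M [-0.04 -0.04 -0.04] grip 0.878
q [ 0.32  0.19 -0.23  1.93  0.06  1.02 -1.53] x [-1.    0.02 -0.  ] y [ 0. -0. -1.] z [-0.02 -1.    0.  ]
tool delta [  8.22 176.45   1.44] yaw err for spin -0.9485505698261455
```

apply_moves(series=[{"x": 8, "y": 40, "z": 1.5, "spin": -1, "jaw": 0.88}, {"x": 0, "y": 40, "z": 0, "spin": 0, "jaw": 0.88}, {"x": 0, "y": 10, "z": 0, "spin": 0, "jaw": 0.88}])

```text
time: 3.02
tcp_pos: [506.8, -121.1, 115.9]
ee_rot: [[-1.0, 0.008, 0.008], [-0.008, -0.004, -1.0], [-0.008, -1.0, 0.004]]
wrist_force: [0.7, 0.2, -0.2]
grip_width: 0.878
```

```bash
python3 s.py 503.6 -125.9 30
python3 - <<'E'
from h import *
p=env.read_camera('top');q=env.read_camera('scene')
a=p['color'][150:270,200:320];b=q['color'][130:250,180:300]
cv2.imwrite('pics/g1.png',cv2.resize(np.hstack([a,b])[:,:,::-1],None,fx=3.3,fy=3.3,interpolation=cv2.INTER_CUBIC))
E
```

```text
t 3.02 tcp [ 506.77 -121.14  115.89] F [ 0.67  0.2  -0.24] M [0.01 0.02 0.04] grip 0.878
q [ 0.31  0.29 -0.23  2.03  0.09  0.83 -1.54] x [-1.   -0.01 -0.01] y [ 0.01 -0.   -1.  ] z [ 0.01 -1.    0.  ]
tool delta [ 3.89 85.88  4.42] yaw err for spin 0.4768657126479329
```

View pics/g1.png

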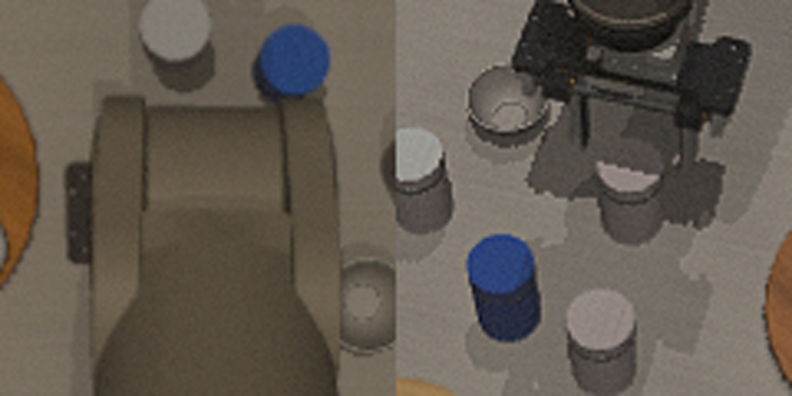

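apply_moves(series=[{"x": 4, "y": 8, "z": 4.5, "spin": 0.5, "jaw": 0.88}, {"x": 0, "y": 0, "z": 0, "spin": 0, "jaw": 0.88}])

```text
time: 3.38
tcp_pos: [504.5, -127.3, 111.0]
ee_rot: [[-1.0, 0.012, -0.003], [0.003, -0.005, -1.0], [-0.012, -1.0, 0.005]]
wrist_force: [0.3, -0.4, -0.5]
grip_width: 0.882
```

```bash
python3 s.py 503.6 -125.9 30
```

```text
t 3.38 tcp [ 504.46 -127.29  110.99] F [ 0.33 -0.38 -0.52] M [ 0.03  0.06 -0.01] grip 0.882
q [ 0.32  0.29 -0.23  2.04  0.09  0.81 -1.54] x [-1.    0.   -0.01] y [ 0.01 -0.   -1.  ] z [-0. -1.  0.]
tool delta [ 1.86 80.97 -1.77] yaw err for spin -0.1589523186298146
```

apply_moves(series=[{"x": 1, "y": 30, "z": -1, "spin": 0, "jaw": 0.88}, {"x": 0, "y": 30, "z": 0, "spin": 0, "jaw": 0.88}, {"x": 0, "y": 15, "z": 0, "spin": 0, "jaw": 0.88}])

```text
time: 3.75
tcp_pos: [507.4, -128.1, 38.0]
ee_rot: [[-1.0, 0.019, -0.005], [0.005, -0.007, -1.0], [-0.019, -1.0, 0.007]]
wrist_force: [0.9, 0.9, 0.1]
grip_width: 0.876
```

```bash
python3 s.py 503.6 -125.9 30
```

```text
t 3.75 tcp [ 507.37 -128.11   37.99] F [0.87 0.85 0.1 ] M [ 0.06 -0.    0.05] grip 0.876
q [ 0.3   0.4  -0.21  2.09  0.14  0.65 -1.58] x [-1.    0.   -0.02] y [ 0.02 -0.01 -1.  ] z [-0.   -1.    0.01]
tool delta [ 3.94  7.9  -2.25] yaw err for spin -0.2654975407761388
```

apply_moves(series=[{"x": 4, "y": 8, "z": -2, "spin": 0, "jaw": 0.88}, {"x": 0, "y": 0, "z": 0, "spin": 0, "jaw": 0.45}, {"x": 0, "y": 0, "z": 0, "spin": 0, "jaw": 0.45}, {"x": 0, "y": 0, "z": 0, "spin": 0, "jaw": 0.45}, {"x": 0, "y": 0, "z": 0, "spin": 0, "jaw": 0.45}], grip_force=45)

```text
time: 4.38
tcp_pos: [504.2, -126.4, 31.4]
ee_rot: [[-1.0, 0.021, -0.005], [0.005, -0.007, -1.0], [-0.021, -1.0, 0.007]]
wrist_force: [0.1, 0.7, -6.3]
grip_width: 0.601
```

```bash
python3 s.py 503.6 -125.9 30
```

```text
t 4.38 tcp [ 504.19 -126.37   31.44] F [ 0.14  0.71 -6.31] M [ 0.08  0.05 -0.01] grip 0.601
q [ 0.29  0.41 -0.21  2.1   0.15  0.63 -1.59] x [-1.    0.   -0.02] y [ 0.02 -0.01 -1.  ] z [-0.01 -1.    0.01]
tool delta [ 0.63  1.42 -0.48] yaw err for spin -0.2854026742103112
```

apply_moves(series=[{"x": 0, "y": -20, "z": 0, "spin": 0, "jaw": 0.45}, {"x": 0, "y": -30, "z": 0, "spin": 0, "jaw": 0.45}, {"x": 0, "y": -30, "z": 0, "spin": 0, "jaw": 0.45}, {"x": 0, "y": -30, "z": 0, "spin": 0, "jaw": 0.45}, {"x": 0, "y": -25, "z": 0, "spin": 0, "jaw": 0.45}, {"x": 0, "y": 0, "z": 0, "spin": 0, "jaw": 0.45}, {"x": 0, "y": 0, "z": 0, "spin": 0, "jaw": 0.45}])

```text
time: 5.25
tcp_pos: [497.8, -124.9, 167.4]
ee_rot: [[-1.0, 0.014, -0.005], [0.005, -0.006, -1.0], [-0.014, -1.0, 0.006]]
wrist_force: [0.1, 0.0, -7.3]
grip_width: 0.599
```

```bash
python3 s.py 478.1 72.9 160
```

```text
t 5.25 tcp [ 497.85 -124.95  167.44] F [ 0.06  0.   -7.29] M [0.02 0.06 0.  ] grip 0.599
q [ 0.33  0.21 -0.24  2.    0.07  0.92 -1.52] x [-1.    0.   -0.01] y [ 0.01 -0.01 -1.  ] z [-0.   -1.    0.01]
tool delta [  20.82    5.99 -197.79] yaw err for spin -0.28043726138496683
```

apply_moves(series=[{"x": 4, "y": 1, "z": -30, "spin": 0, "jaw": 0.45}, {"x": 4, "y": 1, "z": -40, "spin": 0, "jaw": 0.45}, {"x": 4, "y": 1, "z": -45, "spin": 0, "jaw": 0.45}, {"x": 4, "y": 1, "z": -45, "spin": 0, "jaw": 0.45}, {"x": 4, "y": 1, "z": -30, "spin": 0, "jaw": 0.45}, {"x": 0, "y": 0, "z": 0, "spin": 0, "jaw": 0.45}])

```text
time: 6.0
tcp_pos: [474.2, 70.2, 152.6]
ee_rot: [[-1.0, 0.003, -0.006], [0.006, -0.005, -1.0], [-0.003, -1.0, 0.005]]
wrist_force: [0.1, -1.9, -6.6]
grip_width: 0.601
```

```bash
python3 s.py 478.7 72.4 105
```

```text
t 6.0 tcp [474.19  70.17 152.63] F [ 0.07 -1.87 -6.56] M [-0.32  0.18 -0.04] grip 0.601
q [ 0.05  0.19 -0.38  2.07  0.1   0.9  -1.95] x [-1.    0.01 -0.  ] y [ 0.   -0.01 -1.  ] z [-0.01 -1.    0.01]
tool delta [-4.35 47.63 -2.51] yaw err for spin -0.3495909370864651
```

apply_moves(series=[{"x": -4, "y": 20, "z": -2, "spin": 0, "jaw": 0.45}, {"x": 0, "y": 25, "z": 0, "spin": 0, "jaw": 0.45}, {"x": 0, "y": 10, "z": 0, "spin": 0, "jaw": 0.45}, {"x": 0, "y": 0, "z": 0, "spin": 0, "jaw": 0.45}])

```text
time: 6.5
tcp_pos: [477.0, 69.6, 93.3]
ee_rot: [[-1.0, -0.001, -0.007], [0.007, -0.006, -1.0], [0.001, -1.0, 0.006]]
wrist_force: [0.3, -1.0, -6.0]
grip_width: 0.598
```

```bash
python3 s.py 478.7 72.4 75
python3 - <<'E'
from h import *
p=env.read_camera('top');q=env.read_camera('scene')
a=p['color'][150:270,110:230];b=q['color'][150:270,285:405]
cv2.imwrite('pics/g2.png',cv2.resize(np.hstack([a,b])[:,:,::-1],None,fx=3.3,fy=3.3,interpolation=cv2.INTER_CUBIC))
E
```

```text
t 6.5 tcp [477.04  69.63  93.26] F [ 0.25 -1.01 -6.05] M [0.02 0.   0.  ] grip 0.598
q [ 0.03  0.28 -0.36  2.11  0.15  0.77 -2.  ] x [-1.    0.01  0.  ] y [-0.   -0.01 -1.  ] z [-0.01 -1.    0.01]
tool delta [-1.67 18.24 -2.9 ] yaw err for spin -0.4088687083180916
```

View pics/g2.png

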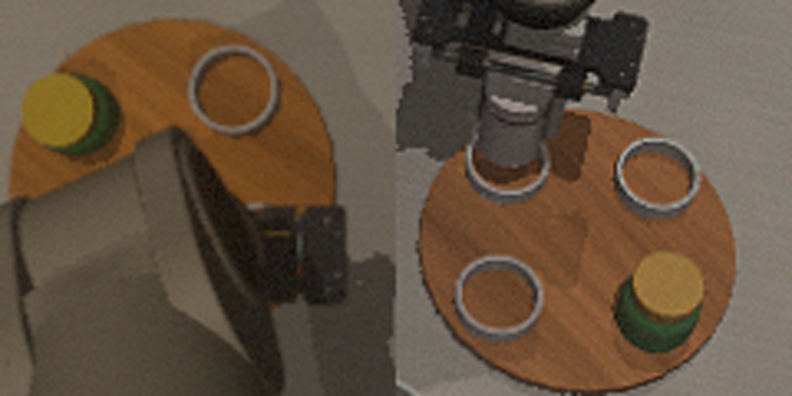

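apply_moves(series=[{"x": -2, "y": 10, "z": -3, "spin": 0, "jaw": 0.45}, {"x": 0, "y": 8, "z": 0, "spin": 0, "jaw": 0.45}, {"x": 0, "y": 0, "z": 0, "spin": 0, "jaw": 0.45}])

```text
time: 6.98
tcp_pos: [480.8, 73.0, 76.2]
ee_rot: [[-1.0, 0.003, -0.007], [0.007, -0.006, -1.0], [-0.003, -1.0, 0.006]]
wrist_force: [-0.4, 0.2, -5.7]
grip_width: 0.603
```

```bash
python3 s.py 478.7 72.4 50
python3 - <<'E'
from h import *
q=env.read_camera('scene');o=env.get_obs()
c=np.array([478.1,72.9]);t=np.array(o['tcp_pos'])
im=cv2.resize(q['color'][:,:,::-1],None,fx=4,fy=4,interpolation=cv2.INTER_CUBIC)
a=np.linspace(0,2*np.pi,60)
def dr(cx,cy,z,r,col):
    u=proj(q,np.c_[cx+r*np.cos(a),cy+r*np.sin(a),0*a+z]);cv2.polylines(im,[np.int32((u+.5)*4-.5)],True,col,1)
off=np.array([-2.5,0])  # scene cam bias
dr(c[0]+off[0],c[1],38,35,(0,255,0))
b=t[2]-31.4
for z in (b,b+92): dr(t[0]-.6+off[0],t[1]+.5,z,28,(0,0,255))
cv2.imwrite('pics/g3.png',im[640:1000,1150:1650])
E
```

```text
t 6.97 tcp [480.83  72.99  76.22] F [-0.42  0.21 -5.75] M [0.04 0.03 0.05] grip 0.603
q [ 0.02  0.31 -0.36  2.12  0.17  0.73 -2.03] x [-1.    0.01 -0.  ] y [ 0.   -0.01 -1.  ] z [-0.01 -1.    0.01]
tool delta [ 2.2  26.21  0.46] yaw err for spin -0.4277283946861557
```

View pics/g3.png

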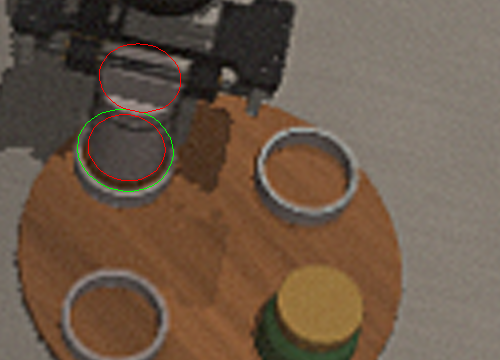

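apply_moves(series=[{"x": 2, "y": 6, "z": 0.5, "spin": 0, "jaw": 0.45}, {"x": 0, "y": 5, "z": 0, "spin": 0, "jaw": 0.45}, {"x": 0, "y": 0, "z": 0, "spin": 0, "jaw": 0.45}])

```text
time: 7.4
tcp_pos: [478.9, 72.4, 65.0]
ee_rot: [[-1.0, 0.003, -0.008], [0.007, -0.006, -1.0], [-0.003, -1.0, 0.006]]
wrist_force: [0.4, -0.2, -7.0]
grip_width: 0.604
```

```bash
python3 s.py 478.7 72.4 50
```

```text
t 7.4 tcp [478.93  72.42  64.98] F [ 0.36 -0.15 -6.96] M [ 0.1  -0.01 -0.04] grip 0.604
q [ 0.02  0.33 -0.35  2.13  0.18  0.71 -2.04] x [-1.    0.01 -0.  ] y [ 0.   -0.01 -1.  ] z [-0.01 -1.    0.01]
tool delta [ 0.28 14.97 -0.06] yaw err for spin -0.4295421489529642
```

apply_moves(series=[{"x": 0, "y": 5, "z": 0, "spin": 0, "jaw": 0.45}, {"x": 0, "y": 5, "z": 0, "spin": 0, "jaw": 0.45}, {"x": 0, "y": 3, "z": 0, "spin": 0, "jaw": 0.45}, {"x": 0, "y": 1, "z": 0, "spin": 0, "jaw": 0.45}])

```text
time: 7.9
tcp_pos: [479.2, 72.3, 50.1]
ee_rot: [[-1.0, 0.004, -0.008], [0.008, -0.006, -1.0], [-0.004, -1.0, 0.006]]
wrist_force: [0.5, 0.0, -6.7]
grip_width: 0.6
```

```bash
python3 s.py 478.7 72.4 50
```

```text
t 7.9 tcp [479.16  72.35  50.05] F [ 0.53  0.   -6.71] M [ 0.05 -0.01 -0.05] grip 0.6
q [ 0.01  0.35 -0.35  2.14  0.2   0.68 -2.05] x [-1.    0.01 -0.  ] y [ 0.   -0.01 -1.  ] z [-0.01 -1.    0.01]
tool delta [ 0.46  0.05 -0.05] yaw err for spin -0.4372744945055036
```

apply_moves(series=[{"x": 0, "y": 1, "z": 0, "spin": 0, "jaw": 0.45}, {"x": 0, "y": 0, "z": 0, "spin": 0, "jaw": 0.45}])

```text
time: 8.15
tcp_pos: [479.3, 72.4, 49.7]
ee_rot: [[-1.0, 0.004, -0.008], [0.008, -0.006, -1.0], [-0.004, -1.0, 0.006]]
wrist_force: [-0.4, -0.5, -5.6]
grip_width: 0.601
```

```bash
python3 s.py 478.7 72.4 50
```

```text
t 8.15 tcp [479.28  72.39  49.68] F [-0.38 -0.48 -5.64] M [0.02 0.07 0.05] grip 0.601
q [ 0.01  0.35 -0.35  2.14  0.2   0.67 -2.05] x [-1.    0.01 -0.  ] y [ 0.   -0.01 -1.  ] z [-0.01 -1.    0.01]
tool delta [ 0.58 -0.33 -0.  ] yaw err for spin -0.43192661186751236
```

apply_moves(series=[{"x": 0, "y": 1.5, "z": 0, "spin": 0, "jaw": 0.45}, {"x": 0, "y": 1, "z": 0, "spin": 0, "jaw": 0.45}])

```text
time: 8.4
tcp_pos: [479.4, 72.4, 49.4]
ee_rot: [[-1.0, 0.005, -0.008], [0.008, -0.007, -1.0], [-0.005, -1.0, 0.007]]
wrist_force: [-11.6, -2.2, 24.6]
grip_width: 0.597
```

```bash
python3 s.py 478.7 72.4 50
```

```text
t 8.4 tcp [479.44  72.41  49.44] F [-11.61  -2.15  24.56] M [-0.41  2.57 -0.  ] grip 0.597
q [ 0.01  0.35 -0.34  2.14  0.2   0.67 -2.05] x [-1.    0.01 -0.  ] y [ 0.   -0.01 -1.  ] z [-0.01 -1.    0.01]
tool delta [ 0.74 -0.57  0.02] yaw err for spin -0.446811482934115
```

apply_moves(series=[{"x": 0, "y": -0.5, "z": 0, "spin": 0, "jaw": 0.45}, {"x": 0, "y": 0, "z": 0, "spin": 0, "jaw": 0.65}, {"x": 0, "y": 0, "z": 0, "spin": 0, "jaw": 0.8}, {"x": 0, "y": 0, "z": 0, "spin": 0, "jaw": 0.85}, {"x": 0, "y": 0, "z": 0, "spin": 0, "jaw": 0.85}])

```text
time: 9.02
tcp_pos: [480.9, 72.8, 50.8]
ee_rot: [[-1.0, 0.008, -0.008], [0.008, -0.006, -1.0], [-0.008, -1.0, 0.006]]
wrist_force: [0.3, 0.4, -0.4]
grip_width: 0.851
```

```bash
python3 s.py 478.7 72.4 170
```

```text
t 9.03 tcp [480.89  72.82  50.77] F [ 0.29  0.4  -0.36] M [ 0.01 -0.02 -0.01] grip 0.851
q [ 0.01  0.35 -0.34  2.14  0.2   0.67 -2.05] x [-1.    0.01 -0.01] y [ 0.01 -0.01 -1.  ] z [-0.01 -1.    0.01]
tool delta [   1.28 -119.23    1.18] yaw err for spin -0.447847551051601
```

Released. I'll rise to z≈170, then go over to T1 at (654.7,-108.2).

apply_moves(series=[{"x": 0, "y": -20, "z": 0, "spin": 0, "jaw": 0.85}, {"x": 0, "y": -40, "z": 0, "spin": 0, "jaw": 0.85}, {"x": 0, "y": -40, "z": 0, "spin": 0, "jaw": 0.85}, {"x": 0, "y": -15, "z": 0, "spin": 0, "jaw": 0.85}, {"x": -34, "y": 0, "z": 36, "spin": 0, "jaw": 0.85}, {"x": -34, "y": 0, "z": 36, "spin": 0, "jaw": 0.85}, {"x": -34, "y": 0, "z": 36, "spin": 0, "jaw": 0.85}, {"x": -34, "y": 0, "z": 36, "spin": 0, "jaw": 0.85}, {"x": -34, "y": 0, "z": 36, "spin": 0, "jaw": 0.85}, {"x": 0, "y": 0, "z": 0, "spin": 0, "jaw": 0.85}])

```text
time: 10.28
tcp_pos: [652.5, -113.3, 167.2]
ee_rot: [[-1.0, 0.003, -0.005], [0.005, -0.007, -1.0], [-0.003, -1.0, 0.007]]
wrist_force: [-0.9, 0.4, 0.4]
grip_width: 0.854
```

```bash
python3 s.py 654.7 -108.2 110
```

```text
t 10.28 tcp [ 652.46 -113.25  167.18] F [-0.86  0.42  0.42] M [ 0.05 -0.   -0.03] grip 0.854
q [ 0.26  0.45 -0.25  1.66  0.13  1.04 -1.61] x [-1.    0.01 -0.  ] y [ 0.   -0.01 -1.  ] z [-0.01 -1.    0.01]
tool delta [-2.02 57.14 -5.49] yaw err for spin -0.2934447644908136
```

apply_moves(series=[{"x": -2, "y": 20, "z": -5.5, "spin": 0, "jaw": 0.85}, {"x": 0, "y": 20, "z": 0, "spin": 0, "jaw": 0.85}, {"x": 0, "y": 12, "z": 0, "spin": 0, "jaw": 0.85}, {"x": 0, "y": 0, "z": 0, "spin": 0, "jaw": 0.85}])

```text
time: 10.78
tcp_pos: [652.3, -105.1, 109.2]
ee_rot: [[-1.0, -0.001, -0.002], [0.002, -0.006, -1.0], [0.001, -1.0, 0.006]]
wrist_force: [0.4, -0.7, 0.4]
grip_width: 0.852
```

```bash
python3 s.py 654.7 -108.2 30;  python3 - <<'E'
from h import *
p=env.read_camera('top');q=env.read_camera('scene')
a=p['color'][150:270,110:230];b=q['color'][150:270,200:400]
cv2.imwrite('pics/g4.png',cv2.resize(np.hstack([a,b])[:,:,::-1],None,fx=2.5,fy=2.5,interpolation=cv2.INTER_CUBIC))
np.set_printoptions(precision=1,suppress=True)
print(fitcirc(p,[478.1+2.4,72.9],110,28,'disc'),fitcirc(q,[478.1-2.4,72.9],110,28,'disc'))
E
```

```text
t 10.78 tcp [ 652.27 -105.08  109.2 ] F [ 0.4  -0.67  0.39] M [-0.01  0.02 -0.03] grip 0.852
q [ 0.24  0.51 -0.25  1.71  0.15  0.94 -1.64] x [-1.  0.  0.] y [-0.   -0.01 -1.  ] z [-0.   -1.    0.01]
tool delta [-2.5  79.22  2.62] yaw err for spin -0.13124474116949283
(array([480.4,  73.6]), np.float32(-24.44877)) (array([476.8,  73.9]), np.float32(-20.289888))
```

View pics/g4.png

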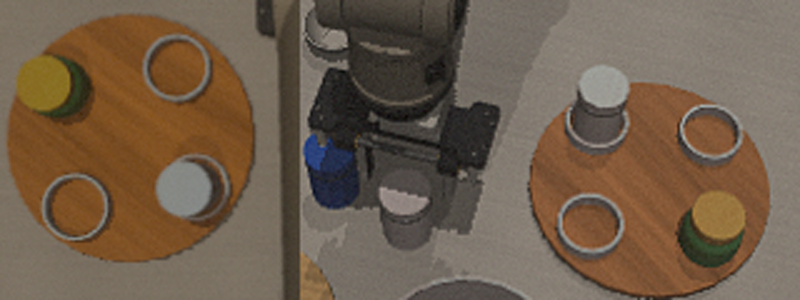

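apply_moves(series=[{"x": -2.5, "y": 15, "z": 2, "spin": 0, "jaw": 0.85}, {"x": 0, "y": 25, "z": 0, "spin": 0, "jaw": 0.85}, {"x": 0, "y": 20, "z": 0, "spin": 0, "jaw": 0.85}, {"x": 0, "y": 8, "z": 0, "spin": 0, "jaw": 0.85}, {"x": 0, "y": 0, "z": 0, "spin": 0, "jaw": 0.85}])

```text
time: 11.5
tcp_pos: [657.3, -108.6, 40.5]
ee_rot: [[-1.0, 0.004, -0.003], [0.003, -0.007, -1.0], [-0.004, -1.0, 0.007]]
wrist_force: [1.0, -0.1, 0.7]
grip_width: 0.851
```

```bash
python3 s.py 654.7 -108.2 31
```

```text
t 11.5 tcp [ 657.29 -108.6    40.54] F [ 1.03 -0.07  0.69] M [ 0.03 -0.01  0.01] grip 0.851
q [ 0.23  0.59 -0.23  1.74  0.18  0.82 -1.66] x [-1.  0. -0.] y [ 0.   -0.01 -1.  ] z [-0.   -1.    0.01]
tool delta [ 2.63  9.52 -0.46] yaw err for spin -0.1769478885329408
```

apply_moves(series=[{"x": 2.5, "y": 9, "z": -0.5, "spin": 0, "jaw": 0.85}, {"x": 0, "y": 0, "z": 0, "spin": 0, "jaw": 0.85}, {"x": 0, "y": 0, "z": 0, "spin": 0, "jaw": 0.45}, {"x": 0, "y": 0, "z": 0, "spin": 0, "jaw": 0.45}, {"x": 0, "y": 0, "z": 0, "spin": 0, "jaw": 0.45}, {"x": 0, "y": 0, "z": 0, "spin": 0, "jaw": 0.45}])

```text
time: 12.25
tcp_pos: [655.8, -108.4, 32.9]
ee_rot: [[-1.0, 0.007, -0.003], [0.003, -0.008, -1.0], [-0.007, -1.0, 0.008]]
wrist_force: [0.9, 0.4, -2.5]
grip_width: 0.601
```

```bash
python3 s.py 654.7 -108.2 31
```

```text
t 12.25 tcp [ 655.83 -108.4    32.87] F [ 0.91  0.4  -2.54] M [ 0.05 -0.09  0.02] grip 0.601
q [ 0.23  0.6  -0.23  1.75  0.19  0.81 -1.66] x [-1.    0.   -0.01] y [ 0.01 -0.01 -1.  ] z [-0.   -1.    0.01]
tool delta [ 1.14  1.87 -0.21] yaw err for spin -0.18996049931078837
```

apply_moves(series=[{"x": 0, "y": -15, "z": 0, "spin": 0, "jaw": 0.45}, {"x": 0, "y": -30, "z": 0, "spin": 0, "jaw": 0.45}, {"x": 0, "y": -35, "z": 0, "spin": 0, "jaw": 0.45}, {"x": 0, "y": -30, "z": 0, "spin": 0, "jaw": 0.45}, {"x": 0, "y": -15, "z": 0, "spin": 0, "jaw": 0.45}, {"x": 0, "y": 0, "z": 0, "spin": 0, "jaw": 0.45}])

```text
time: 13.0
tcp_pos: [654.2, -107.0, 164.6]
ee_rot: [[-1.0, 0.006, -0.003], [0.003, -0.007, -1.0], [-0.006, -1.0, 0.007]]
wrist_force: [-0.6, -1.3, -3.4]
grip_width: 0.598
```

```bash
python3 s.py 612.4 93.4 150
```

```text
t 13.0 tcp [ 654.2  -107.01  164.56] F [-0.6  -1.3  -3.42] M [0.07 0.04 0.05] grip 0.598
q [ 0.25  0.45 -0.25  1.67  0.14  1.04 -1.62] x [-1.    0.   -0.01] y [ 0.01 -0.01 -1.  ] z [-0.   -1.    0.01]
tool delta [  42.45   12.85 -200.39] yaw err for spin -0.1604932580422354
```

apply_moves(series=[{"x": 8, "y": 0, "z": -30, "spin": 0, "jaw": 0.45}, {"x": 8, "y": 0, "z": -43, "spin": 0, "jaw": 0.45}, {"x": 8, "y": 0, "z": -45, "spin": 0, "jaw": 0.45}, {"x": 8, "y": 0, "z": -45, "spin": 0, "jaw": 0.45}, {"x": 8, "y": 0, "z": -32, "spin": 0, "jaw": 0.45}, {"x": 0, "y": 0, "z": 0, "spin": 0, "jaw": 0.45}])

```text
time: 13.75
tcp_pos: [609.7, 92.8, 154.9]
ee_rot: [[-1.0, -0.004, -0.004], [0.004, -0.008, -1.0], [0.004, -1.0, 0.008]]
wrist_force: [-0.1, -0.7, -3.1]
grip_width: 0.604
```

```bash
python3 s.py 612.4 93.4 80
```

```text
t 13.75 tcp [609.73  92.78 154.93] F [-0.08 -0.74 -3.14] M [-0.03 -0.   -0.03] grip 0.604
q [-0.01  0.4  -0.32  1.77  0.15  1.   -1.96] x [-1.  0.  0.] y [-0.   -0.01 -1.  ] z [-0.   -1.    0.01]
tool delta [-2.95 74.91 -1.22] yaw err for spin -0.2340719291154555
```

apply_moves(series=[{"x": -3, "y": 20, "z": -1, "spin": 0, "jaw": 0.45}, {"x": 0, "y": 25, "z": 0, "spin": 0, "jaw": 0.45}, {"x": 0, "y": 20, "z": 0, "spin": 0, "jaw": 0.45}, {"x": 0, "y": 7, "z": 0, "spin": 0, "jaw": 0.45}, {"x": 0, "y": 0, "z": 0, "spin": 0, "jaw": 0.45}])

```text
time: 14.38
tcp_pos: [611.3, 87.6, 73.4]
ee_rot: [[-1.0, -0.01, -0.009], [0.009, -0.011, -1.0], [0.01, -1.0, 0.011]]
wrist_force: [0.3, 0.0, -2.5]
grip_width: 0.598
```

```bash
python3 s.py 612.4 93.4 51
```

```text
t 14.38 tcp [611.32  87.59  73.42] F [ 0.32  0.01 -2.48] M [-0.   -0.05  0.01] grip 0.598
q [-0.02  0.5  -0.3   1.82  0.2   0.86 -2.  ] x [-1.    0.01  0.01] y [-0.01 -0.01 -1.  ] z [-0.01 -1.    0.01]
tool delta [-1.25 22.35 -6.06] yaw err for spin -0.5242067990805857
```

apply_moves(series=[{"x": -1, "y": -1, "z": -6, "spin": 0, "jaw": 0.45}, {"x": 0, "y": 0, "z": 0, "spin": 0, "jaw": 0.45}])

```text
time: 14.62
tcp_pos: [613.2, 93.8, 75.2]
ee_rot: [[-1.0, -0.009, -0.01], [0.01, -0.01, -1.0], [0.009, -1.0, 0.01]]
wrist_force: [0.2, 0.3, -3.4]
grip_width: 0.602
```

```bash
python3 s.py 612.4 93.4 51
```

```text
t 14.62 tcp [613.19  93.84  75.23] F [ 0.16  0.26 -3.39] M [ 0.03 -0.05  0.02] grip 0.602
q [-0.03  0.5  -0.3   1.82  0.2   0.86 -2.01] x [-1.    0.01  0.01] y [-0.01 -0.01 -1.  ] z [-0.01 -1.    0.01]
tool delta [ 0.57 24.24  0.2 ] yaw err for spin -0.5631364288765505
```

apply_moves(series=[{"x": 0.5, "y": 5, "z": 0, "spin": 0, "jaw": 0.45}, {"x": 0, "y": 5, "z": 0, "spin": 0, "jaw": 0.45}, {"x": 0, "y": 4, "z": 0, "spin": 0, "jaw": 0.45}, {"x": 0, "y": 0, "z": 0, "spin": 0, "jaw": 0.45}])

```text
time: 15.12
tcp_pos: [612.9, 93.8, 61.1]
ee_rot: [[-1.0, -0.007, -0.01], [0.01, -0.01, -1.0], [0.007, -1.0, 0.01]]
wrist_force: [0.3, -0.4, -2.8]
grip_width: 0.598
```

```bash
python3 s.py 612.4 93.4 51
```

```text
t 15.12 tcp [612.93  93.76  61.06] F [ 0.25 -0.38 -2.83] M [0.08 0.02 0.02] grip 0.598
q [-0.04  0.52 -0.29  1.83  0.2   0.84 -2.01] x [-1.    0.01  0.01] y [-0.01 -0.01 -1.  ] z [-0.01 -1.    0.01]
tool delta [ 0.45 10.07  0.26] yaw err for spin -0.5494053182024354
```

apply_moves(series=[{"x": 0.5, "y": 5, "z": 0, "spin": 0, "jaw": 0.45}, {"x": 0, "y": 3.5, "z": 0, "spin": 0, "jaw": 0.45}, {"x": 0, "y": 1, "z": 0, "spin": 0, "jaw": 0.45}, {"x": 0, "y": 1, "z": 0, "spin": 0, "jaw": 0.45}])

```text
time: 15.62
tcp_pos: [612.5, 93.6, 50.9]
ee_rot: [[-1.0, -0.007, -0.01], [0.01, -0.01, -1.0], [0.007, -1.0, 0.01]]
wrist_force: [-9.2, -3.3, 25.4]
grip_width: 0.597
```

```bash
python3 s.py 612.4 93.4 51
```

```text
t 15.62 tcp [612.5   93.57  50.87] F [-9.24 -3.32 25.42] M [-0.38  2.31  0.05] grip 0.597
q [-0.04  0.53 -0.29  1.83  0.21  0.82 -2.02] x [-1.    0.01  0.01] y [-0.01 -0.01 -1.  ] z [-0.01 -1.    0.01]
tool delta [ 0.1  -0.12  0.17] yaw err for spin -0.5658879471721139
```

Seated. I'll release and rise.

apply_moves(series=[{"x": 0, "y": -0.5, "z": 0, "spin": 0, "jaw": 0.45}, {"x": 0, "y": 0, "z": 0, "spin": 0, "jaw": 0.65}, {"x": 0, "y": 0, "z": 0, "spin": 0, "jaw": 0.8}, {"x": 0, "y": 0, "z": 0, "spin": 0.5, "jaw": 0.85}, {"x": 0, "y": -15, "z": 0, "spin": 0, "jaw": 0.85}, {"x": 0, "y": -40, "z": 0, "spin": 0, "jaw": 0.85}, {"x": 0, "y": -40, "z": 0, "spin": 0, "jaw": 0.85}, {"x": 0, "y": -15, "z": 0, "spin": 0, "jaw": 0.85}, {"x": 0, "y": 0, "z": 0, "spin": 0, "jaw": 0.85}])

```text
time: 16.75
tcp_pos: [613.9, 95.2, 168.3]
ee_rot: [[-1.0, -0.004, -0.019], [0.019, -0.01, -1.0], [0.004, -1.0, 0.01]]
wrist_force: [-0.0, 0.2, -1.2]
grip_width: 0.847
```

```bash
python3 s.py 542.6 -313.7 150
```

```text
t 16.75 tcp [613.92  95.17 168.3 ] F [-0.03  0.18 -1.21] M [0.01 0.06 0.04] grip 0.847
q [-0.02  0.4  -0.32  1.75  0.15  1.03 -1.98] x [-1.    0.02  0.  ] y [-0.   -0.01 -1.  ] z [-0.02 -1.    0.01]
tool delta [ 63.44  22.55 409.95] yaw err for spin -1.0911732532050096
```

apply_moves(series=[{"x": 7, "y": 0, "z": 30, "spin": -1, "jaw": 0.85}, {"x": 6, "y": 0, "z": 45, "spin": 0, "jaw": 0.85}, {"x": 6, "y": 0, "z": 48, "spin": 0, "jaw": 0.85}, {"x": 6, "y": 0, "z": 48, "spin": 0, "jaw": 0.85}, {"x": 6, "y": 0, "z": 48, "spin": 0, "jaw": 0.85}, {"x": 6, "y": 0, "z": 48, "spin": 0, "jaw": 0.85}, {"x": 6, "y": 0, "z": 48, "spin": 0, "jaw": 0.85}, {"x": 6, "y": 0, "z": 40, "spin": 0, "jaw": 0.85}, {"x": 6, "y": 0, "z": 30, "spin": 0, "jaw": 0.85}, {"x": 0, "y": 0, "z": 10, "spin": 0, "jaw": 0.85}, {"x": 0, "y": 0, "z": 0, "spin": 0, "jaw": 0.85}])

```text
time: 18.12
tcp_pos: [550.1, -309.5, 158.2]
ee_rot: [[-1.0, -0.022, 0.002], [-0.002, -0.005, -1.0], [0.022, -1.0, 0.005]]
wrist_force: [0.5, 0.1, 0.6]
grip_width: 0.849
```

```bash
python3 s.py 542.6 -313.7 112;  python3 - <<'E'
from h import *
p=env.read_camera('top');q=env.read_camera('scene')
a=p['color'][150:270,110:230];b=q['color'][150:270,200:400]
cv2.imwrite('pics/g5.png',cv2.resize(np.hstack([a,b])[:,:,::-1],None,fx=2.5,fy=2.5,interpolation=cv2.INTER_CUBIC))
np.set_printoptions(precision=1,suppress=True)
for c in ([478.1,72.9],[611.3,93.6]):
  print(fitcirc(p,[c[0]+2.4,c[1]],110,28,'disc'),fitcirc(q,[c[0]-2.4,c[1]],110,28,'disc'))
E
```

```text
t 18.12 tcp [ 550.12 -309.54  158.17] F [0.46 0.05 0.55] M [ 0.1  -0.   -0.01] grip 0.849
q [ 0.54  0.42 -0.17  1.73  0.1   1.02 -1.24] x [-1.   -0.    0.02] y [-0.02 -0.   -1.  ] z [ 0. -1.  0.]
tool delta [ 6.52 46.34  3.92] yaw err for spin 0.10675498408116929
(array([480.5,  73.4]), np.float32(-24.487955)) (array([476.8,  73.8]), np.float32(-20.149937))
(array([613.5,  94. ]), np.float32(-23.806868)) (array([608.9,  92.6]), np.float32(-25.0))
```

View pics/g5.png

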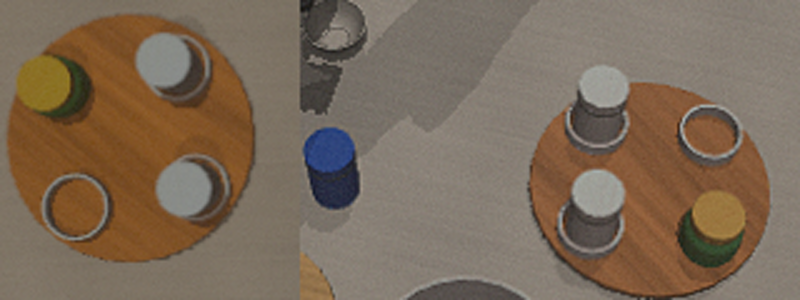

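Two tins are seated within about 1 mm of their ring centres. Next is T3.

apply_moves(series=[{"x": 6, "y": 15, "z": 4, "spin": 0, "jaw": 0.85}, {"x": 0, "y": 15, "z": 0, "spin": 0, "jaw": 0.85}, {"x": 0, "y": 10, "z": 0, "spin": 0, "jaw": 0.85}, {"x": 0, "y": 0, "z": 0, "spin": 0, "jaw": 0.85}])

```text
time: 18.73
tcp_pos: [543.5, -309.7, 115.0]
ee_rot: [[-1.0, -0.022, 0.007], [-0.007, -0.004, -1.0], [0.022, -1.0, 0.004]]
wrist_force: [-0.3, 0.3, 0.4]
grip_width: 0.85
```

```bash
python3 s.py 542.6 -313.7 31
```

```text
t 18.73 tcp [ 543.54 -309.71  114.97] F [-0.34  0.32  0.38] M [ 0.03 -0.    0.02] grip 0.85
q [ 0.54  0.45 -0.17  1.78  0.11  0.94 -1.24] x [-1.   -0.01  0.02] y [-0.02 -0.   -1.  ] z [ 0.01 -1.    0.  ]
tool delta [-0.92 83.99  3.69] yaw err for spin 0.41855065416891746
```

apply_moves(series=[{"x": 0, "y": 10, "z": 3.5, "spin": 0, "jaw": 0.85}, {"x": 0, "y": 25, "z": 0, "spin": 0, "jaw": 0.85}, {"x": 0, "y": 25, "z": 0, "spin": 0, "jaw": 0.85}, {"x": 0, "y": 15, "z": 0, "spin": 0, "jaw": 0.85}, {"x": 0, "y": 0, "z": 0, "spin": 0, "jaw": 0.85}])

```text
time: 19.35
tcp_pos: [542.9, -314.9, 37.6]
ee_rot: [[-1.0, -0.02, 0.007], [-0.007, -0.005, -1.0], [0.02, -1.0, 0.005]]
wrist_force: [-1.0, 0.1, 0.3]
grip_width: 0.851
```

```bash
python3 s.py 542.6 -313.7 31
```

```text
t 19.35 tcp [ 542.87 -314.9    37.6 ] F [-0.99  0.12  0.26] M [0.08 0.01 0.03] grip 0.851
q [ 0.54  0.55 -0.16  1.82  0.13  0.8  -1.26] x [-1.   -0.01  0.02] y [-0.02 -0.   -1.  ] z [ 0.01 -1.    0.  ]
tool delta [ 0.13  6.6  -1.23] yaw err for spin 0.39464892203926094
```

apply_moves(series=[{"x": 0, "y": 6, "z": -1, "spin": 0, "jaw": 0.85}, {"x": 0, "y": 0, "z": 0, "spin": 0, "jaw": 0.85}, {"x": 0, "y": 0, "z": 0, "spin": 0, "jaw": 0.45}, {"x": 0, "y": 0, "z": 0, "spin": 0, "jaw": 0.45}, {"x": 0, "y": 0, "z": 0, "spin": 0, "jaw": 0.45}, {"x": 0, "y": 0, "z": 0, "spin": 0, "jaw": 0.45}])

```text
time: 20.1
tcp_pos: [544.1, -314.6, 33.7]
ee_rot: [[-1.0, -0.017, 0.007], [-0.007, -0.006, -1.0], [0.017, -1.0, 0.006]]
wrist_force: [-0.2, 0.1, -3.2]
grip_width: 0.602
```

```bash
python3 s.py 542.6 -313.7 31
```

```text
t 20.1 tcp [ 544.13 -314.6    33.69] F [-0.23  0.08 -3.2 ] M [ 0.07 -0.07 -0.02] grip 0.602
q [ 0.53  0.55 -0.16  1.82  0.14  0.79 -1.26] x [-1.   -0.01  0.02] y [-0.02 -0.01 -1.  ] z [ 0.01 -1.    0.01]
tool delta [ 1.47  2.71 -0.93] yaw err for spin 0.3878233599128756
```

apply_moves(series=[{"x": 0, "y": -15, "z": 0, "spin": 0, "jaw": 0.45}, {"x": 0, "y": -30, "z": 0, "spin": 0, "jaw": 0.45}, {"x": 0, "y": -35, "z": 0, "spin": 0, "jaw": 0.45}, {"x": 0, "y": -35, "z": 0, "spin": 0, "jaw": 0.45}, {"x": 0, "y": -25, "z": 0, "spin": 0, "jaw": 0.45}, {"x": 0, "y": -12, "z": 0, "spin": 0, "jaw": 0.45}, {"x": 0, "y": 0, "z": 0, "spin": 0, "jaw": 0.45}])

```text
time: 20.98
tcp_pos: [546.1, -312.9, 194.3]
ee_rot: [[-1.0, -0.017, 0.007], [-0.007, -0.006, -1.0], [0.018, -1.0, 0.006]]
wrist_force: [-0.3, -0.1, -3.3]
grip_width: 0.598
```

```bash
python3 s.py 459.4 205.6 185
```

```text
t 20.98 tcp [ 546.05 -312.92  194.33] F [-0.28 -0.06 -3.29] M [ 0.1  -0.06 -0.03] grip 0.598
q [ 0.55  0.38 -0.18  1.7   0.09  1.08 -1.22] x [-1.   -0.01  0.02] y [-0.02 -0.01 -1.  ] z [ 0.01 -1.    0.01]
tool delta [  82.76    7.73 -519.18] yaw err for spin 0.4099132148473032
```

apply_moves(series=[{"x": 7, "y": -2, "z": -30, "spin": 0, "jaw": 0.45}, {"x": 7, "y": -1, "z": -44, "spin": 0, "jaw": 0.45}, {"x": 7, "y": -1, "z": -45, "spin": 0, "jaw": 0.45}, {"x": 7, "y": -1, "z": -45, "spin": 0, "jaw": 0.45}, {"x": 7, "y": -1, "z": -45, "spin": 0, "jaw": 0.45}, {"x": 7, "y": -1, "z": -35, "spin": 0, "jaw": 0.45}, {"x": 0, "y": 0, "z": 0, "spin": 0, "jaw": 0.45}])

```text
time: 21.85
tcp_pos: [496.6, -61.6, 193.4]
ee_rot: [[-1.0, -0.028, 0.007], [-0.007, -0.004, -1.0], [0.028, -1.0, 0.003]]
wrist_force: [-0.2, -1.6, -3.2]
grip_width: 0.6
```

```bash
python3 s.py 459.4 205.6 185
```

```text
t 21.85 tcp [496.64 -61.55 193.38] F [-0.23 -1.63 -3.19] M [ 0.03 -0.08 -0.01] grip 0.6
q [ 0.27  0.19 -0.32  1.97  0.07  1.03 -1.64] x [-1.   -0.01  0.03] y [-0.03 -0.   -1.  ] z [ 0.01 -1.    0.  ]
tool delta [  35.22    8.48 -267.42] yaw err for spin 0.37772750056537213
```

apply_moves(series=[{"x": 6, "y": -2, "z": -30, "spin": 0, "jaw": 0.45}, {"x": 6, "y": -1, "z": -44, "spin": 0, "jaw": 0.45}, {"x": 6, "y": -1, "z": -45, "spin": 0, "jaw": 0.45}, {"x": 6, "y": -1, "z": -45, "spin": 0, "jaw": 0.45}, {"x": 6, "y": -1, "z": -45, "spin": 0, "jaw": 0.45}, {"x": 5, "y": -1, "z": -35, "spin": 0, "jaw": 0.45}, {"x": 0, "y": 0, "z": -20, "spin": 0, "jaw": 0.45}, {"x": 0, "y": 0, "z": 0, "spin": 0, "jaw": 0.45}])

```text
time: 22.85
tcp_pos: [459.2, 203.3, 194.1]
ee_rot: [[-0.999, -0.037, -0.001], [0.001, -0.005, -1.0], [0.037, -0.999, 0.005]]
wrist_force: [-0.3, 0.5, -4.2]
grip_width: 0.601
```

```bash
python3 s.py 459.4 205.6 110
```

```text
t 22.85 tcp [459.19 203.34 194.15] F [-0.27  0.51 -4.22] M [-0.01 -0.1   0.03] grip 0.601
q [-0.09  0.22 -0.51  1.95  0.1   1.04 -2.21] x [-1.    0.    0.04] y [-0.04 -0.01 -1.  ] z [-0.   -1.    0.01]
tool delta [-3.31 84.07 -2.71] yaw err for spin -0.060604255048143416
```

apply_moves(series=[{"x": -3, "y": 20, "z": -2.5, "spin": 0, "jaw": 0.45}, {"x": 0, "y": 30, "z": 0, "spin": 0, "jaw": 0.45}, {"x": 0, "y": 25, "z": 0, "spin": 0, "jaw": 0.45}, {"x": 0, "y": 9, "z": 0, "spin": 0, "jaw": 0.45}, {"x": 0, "y": 0, "z": 0, "spin": 0, "jaw": 0.45}])

```text
time: 23.48
tcp_pos: [460.7, 198.5, 106.0]
ee_rot: [[-0.999, -0.039, -0.007], [0.008, -0.008, -1.0], [0.039, -0.999, 0.008]]
wrist_force: [1.0, -0.7, -2.4]
grip_width: 0.6
```

```bash
python3 s.py 459.4 205.6 80
```

```text
t 23.48 tcp [460.65 198.54 106.03] F [ 0.96 -0.68 -2.4 ] M [ 0.02 -0.08  0.05] grip 0.6
q [-0.11  0.33 -0.49  2.03  0.18  0.87 -2.28] x [-1.    0.01  0.04] y [-0.04 -0.01 -1.  ] z [-0.01 -1.    0.01]
tool delta [ 0.29 26.   -7.27] yaw err for spin -0.43890194341439265
```

apply_moves(series=[{"x": 0, "y": 12, "z": -8, "spin": -0.4, "jaw": 0.45}, {"x": 0, "y": 11, "z": -1, "spin": 0, "jaw": 0.45}, {"x": 0, "y": 0, "z": 0, "spin": 0, "jaw": 0.45}])

```text
time: 23.85
tcp_pos: [460.8, 208.0, 82.8]
ee_rot: [[-0.999, -0.037, -0.0], [0.001, -0.007, -1.0], [0.037, -0.999, 0.007]]
wrist_force: [0.1, -0.4, -3.1]
grip_width: 0.601
```

```bash
python3 s.py 459.4 205.6 51.5
```

```text
t 23.85 tcp [460.83 207.99  82.76] F [ 0.07 -0.39 -3.06] M [ 0.02 -0.01 -0.06] grip 0.601
q [-0.14  0.37 -0.48  2.04  0.21  0.82 -2.31] x [-1.    0.    0.04] y [-0.04 -0.01 -1.  ] z [-0.   -1.    0.01]
tool delta [ 0.27 31.31  2.17] yaw err for spin -0.04149781509687613
```

apply_moves(series=[{"x": 0, "y": 5, "z": 2, "spin": 0, "jaw": 0.45}, {"x": 0, "y": 2, "z": 0, "spin": 0, "jaw": 0.45}, {"x": 0, "y": 0, "z": 0, "spin": 0, "jaw": 0.45}])

```text
time: 24.22
tcp_pos: [460.8, 205.9, 75.7]
ee_rot: [[-0.999, -0.036, -0.0], [0.001, -0.007, -1.0], [0.036, -0.999, 0.007]]
wrist_force: [0.0, -0.6, -3.1]
grip_width: 0.599
```

```bash
python3 s.py 459.4 205.6 51.5
```

```text
t 24.23 tcp [460.8  205.91  75.74] F [ 0.02 -0.65 -3.13] M [ 0.04 -0.04 -0.07] grip 0.599
q [-0.14  0.37 -0.48  2.05  0.21  0.8  -2.31] x [-1.    0.    0.04] y [-0.04 -0.01 -1.  ] z [-0.   -1.    0.01]
tool delta [ 0.51 24.28  0.14] yaw err for spin -0.03330360654244122
```

apply_moves(series=[{"x": 0.5, "y": 5, "z": 0, "spin": 0, "jaw": 0.45}, {"x": 0, "y": 5, "z": 0, "spin": 0, "jaw": 0.45}, {"x": 0, "y": 4, "z": 0, "spin": 0, "jaw": 0.45}, {"x": 0, "y": 0, "z": 0, "spin": 0, "jaw": 0.45}])

```text
time: 24.72
tcp_pos: [459.8, 205.8, 60.9]
ee_rot: [[-0.999, -0.036, -0.0], [0.001, -0.007, -1.0], [0.036, -0.999, 0.007]]
wrist_force: [-0.5, -0.1, -3.5]
grip_width: 0.601
```

```bash
python3 s.py 459.4 205.6 51.5
```

```text
t 24.73 tcp [459.79 205.78  60.89] F [-0.52 -0.12 -3.54] M [ 0.06 -0.06 -0.02] grip 0.601
q [-0.15  0.4  -0.47  2.06  0.23  0.77 -2.33] x [-1.    0.    0.04] y [-0.04 -0.01 -1.  ] z [-0.   -1.    0.01]
tool delta [0.05 9.4  0.12] yaw err for spin -0.03751403965921388
```

apply_moves(series=[{"x": 0, "y": 5, "z": 0, "spin": 0, "jaw": 0.45}, {"x": 0, "y": 3, "z": 0, "spin": 0, "jaw": 0.45}, {"x": 0, "y": 1, "z": 0, "spin": 0, "jaw": 0.45}, {"x": 0, "y": 1, "z": 0, "spin": 0, "jaw": 0.45}])

```text
time: 25.22
tcp_pos: [459.7, 205.8, 51.7]
ee_rot: [[-0.999, -0.036, -0.001], [0.001, -0.008, -1.0], [0.036, -0.999, 0.008]]
wrist_force: [-10.5, -4.9, 34.0]
grip_width: 0.601
```

```bash
python3 s.py 459.4 205.6 51.5
```

```text
t 25.23 tcp [459.67 205.85  51.71] F [-10.45  -4.92  34.01] M [-1.35  2.47 -0.04] grip 0.601
q [-0.15  0.41 -0.46  2.06  0.24  0.76 -2.34] x [-1.    0.    0.04] y [-0.04 -0.01 -1.  ] z [-0.   -1.    0.01]
tool delta [0.27 0.22 0.25] yaw err for spin -0.04949020428124184
```

apply_moves(series=[{"x": 0, "y": -0.5, "z": 0, "spin": 0, "jaw": 0.45}, {"x": 0, "y": 0, "z": 0, "spin": 0, "jaw": 0.65}, {"x": 0, "y": 0, "z": 0, "spin": 0, "jaw": 0.8}, {"x": 0, "y": 0, "z": 0, "spin": 0, "jaw": 0.85}, {"x": 0, "y": -15, "z": 0, "spin": 0, "jaw": 0.85}, {"x": 0, "y": -40, "z": 0, "spin": 0, "jaw": 0.85}, {"x": 0, "y": -40, "z": 0, "spin": 0, "jaw": 0.85}, {"x": 0, "y": -15, "z": 0, "spin": 0, "jaw": 0.85}, {"x": 0, "y": 0, "z": 0, "spin": 0, "jaw": 0.85}])

```text
time: 26.35
tcp_pos: [464.0, 207.3, 168.7]
ee_rot: [[-0.999, -0.034, 0.0], [0.0, -0.006, -1.0], [0.034, -0.999, 0.006]]
wrist_force: [0.3, -0.1, -0.8]
grip_width: 0.85
```

```bash
python3 s.py 478.6 73.5 160;  cat > c.py <<'E'
from h import *
import sys
p=env.read_camera('top');q=env.read_camera('scene')
a=p['color'][150:270,110:230];b=q['color'][150:270,200:400]
cv2.imwrite('pics/%s.png'%sys.argv[1],cv2.resize(np.hstack([a,b])[:,:,::-1],None,fx=2.5,fy=2.5,interpolation=cv2.INTER_CUBIC))
np.set_printoptions(precision=1,suppress=True)
for c in ([478.1,72.9],[611.3,93.6],[457.9,206.3]):
  print(fitcirc(p,[c[0]+2.4,c[1]],110,28,'disc'),fitcirc(q,[c[0]-2.4,c[1]],110,28,'disc'))
E
python3 c.py g6
```

```text
t 26.35 tcp [463.97 207.33 168.65] F [ 0.3  -0.15 -0.81] M [ 0.04 -0.04 -0.02] grip 0.85
q [-0.1   0.25 -0.51  1.96  0.13  0.99 -2.24] x [-1.    0.    0.03] y [-0.03 -0.01 -1.  ] z [ 0.   -1.    0.01]
tool delta [-14.94   9.01 133.78] yaw err for spin -0.007431072929666408
(array([480.7,  73.2]), np.float32(-23.575148)) (array([476.1,  74.4]), np.float32(-19.473568))
(array([614.3,  94.4]), np.float32(-24.151829)) (array([609.5,  93.7]), np.float32(-25.0))
(array([457.2, 226.2]), np.float32(-6.445065)) (array([459. , 205.8]), np.float32(-13.597663))
```

View pics/g6.png

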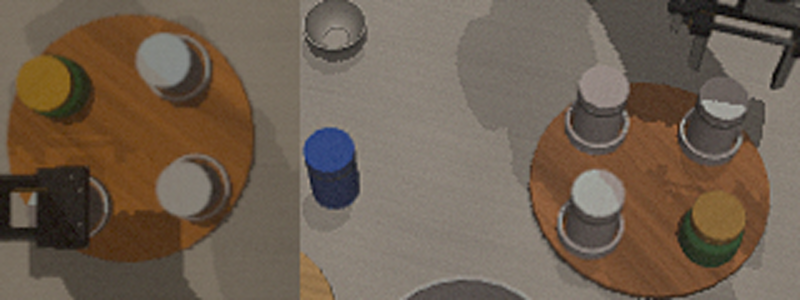

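All three stand in their rings, and the fingers are clear. I'll go back to the full tin in R2.

apply_moves(series=[{"x": -4, "y": 0, "z": 30, "spin": 0, "jaw": 0.85}, {"x": -5, "y": 0, "z": 40, "spin": 0, "jaw": 0.85}, {"x": -5, "y": 0, "z": 40, "spin": 0, "jaw": 0.85}, {"x": -2, "y": 0, "z": 22, "spin": 0, "jaw": 0.85}, {"x": 0, "y": 0, "z": 0, "spin": 0, "jaw": 0.85}, {"x": 0, "y": 0, "z": 0, "spin": 0, "jaw": 0.85}])

```text
time: 27.2
tcp_pos: [475.5, 71.6, 160.2]
ee_rot: [[-0.999, -0.048, 0.003], [-0.003, -0.008, -1.0], [0.048, -0.999, 0.008]]
wrist_force: [-0.2, -0.1, -0.4]
grip_width: 0.847
```

```bash
python3 s.py 478.8 73.3 130; python3 c.py g7
```

```text
t 27.2 tcp [475.52  71.6  160.17] F [-0.19 -0.06 -0.38] M [ 0.05 -0.06 -0.01] grip 0.847
q [ 0.1   0.22 -0.43  2.02  0.1   0.97 -1.95] x [-1.   -0.    0.05] y [-0.05 -0.01 -1.  ] z [ 0.   -1.    0.01]
tool delta [-4.73 29.96 -1.94] yaw err for spin 0.14463860658536393
(array([478.3,  82.5]), np.float32(-7.4548306)) (array([479. ,  72.8]), np.float32(-15.8229475))
(array([613.6,  93.7]), np.float32(-23.276163)) (array([609.5,  93.9]), np.float32(-24.698421))
(array([443. , 192.2]), np.float32(-0.4400993)) (array([456.6, 206.4]), np.float32(-19.746264))
```

View pics/g7.png

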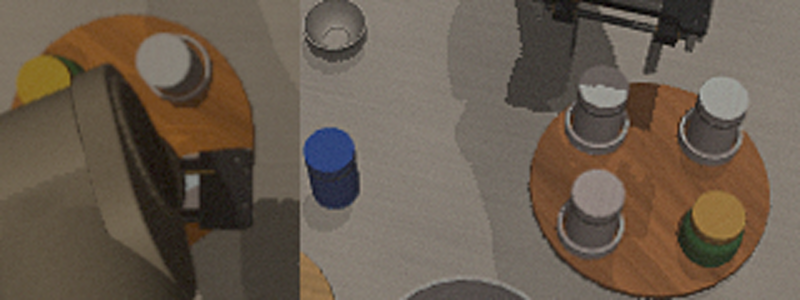

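apply_moves(series=[{"x": -5, "y": 12, "z": -2, "spin": 0, "jaw": 0.85}, {"x": 0, "y": 15, "z": 0, "spin": 0, "jaw": 0.85}, {"x": 0, "y": 0, "z": 0, "spin": 0, "jaw": 0.85}])

```text
time: 27.68
tcp_pos: [479.1, 75.4, 130.6]
ee_rot: [[-0.999, -0.049, 0.006], [-0.006, -0.008, -1.0], [0.049, -0.999, 0.008]]
wrist_force: [0.7, -0.4, 0.1]
grip_width: 0.853
```

```bash
python3 s.py 478.8 73.0 52
```

```text
t 27.68 tcp [479.08  75.38 130.59] F [ 0.66 -0.39  0.1 ] M [ 0.04 -0.06 -0.04] grip 0.853
q [ 0.09  0.26 -0.43  2.04  0.13  0.91 -1.98] x [-1.   -0.01  0.05] y [-0.05 -0.01 -1.  ] z [ 0.01 -1.    0.01]
tool delta [-3.53 78.53  1.75] yaw err for spin 0.33313205775584015
```

apply_moves(series=[{"x": -2, "y": 15, "z": 1.5, "spin": 0, "jaw": 0.85}, {"x": -1, "y": 20, "z": 0, "spin": 0, "jaw": 0.85}, {"x": 0, "y": 20, "z": 0, "spin": 0, "jaw": 0.85}, {"x": 0, "y": 10, "z": 0, "spin": 0, "jaw": 0.85}, {"x": 0, "y": 0, "z": 0, "spin": 0, "jaw": 0.85}])

```text
time: 28.3
tcp_pos: [478.9, 73.0, 61.3]
ee_rot: [[-0.999, -0.049, 0.006], [-0.006, -0.008, -1.0], [0.049, -0.999, 0.008]]
wrist_force: [0.1, -0.7, -0.1]
grip_width: 0.851
```

```bash
python3 s.py 478.8 73.0 50
```

```text
t 28.3 tcp [478.92  73.    61.34] F [ 0.09 -0.7  -0.05] M [-0.   -0.04 -0.03] grip 0.851
q [ 0.06  0.37 -0.41  2.09  0.19  0.77 -2.03] x [-1.   -0.01  0.05] y [-0.05 -0.01 -1.  ] z [ 0.01 -1.    0.01]
tool delta [-0.43 11.34 -0.09] yaw err for spin 0.3343731138059175
```

apply_moves(series=[{"x": -0.5, "y": 8, "z": 0, "spin": 0, "jaw": 0.85}, {"x": 0, "y": 2, "z": 0, "spin": 0, "jaw": 0.85}, {"x": 0, "y": 0, "z": 0, "spin": 0, "jaw": 0.45}, {"x": 0, "y": 0, "z": 0, "spin": 0, "jaw": 0.45}, {"x": 0, "y": 0, "z": 0, "spin": 0, "jaw": 0.45}, {"x": 0, "y": 0, "z": 0, "spin": 0, "jaw": 0.45}], grip_force=50)

```text
time: 29.05
tcp_pos: [480.0, 72.8, 52.1]
ee_rot: [[-0.999, -0.046, 0.006], [-0.005, -0.008, -1.0], [0.046, -0.999, 0.008]]
wrist_force: [0.7, -0.0, -3.9]
grip_width: 0.598
```

```bash
python3 s.py 478.8 73.0 195
```

```text
t 29.05 tcp [480.03  72.82  52.13] F [ 0.75 -0.05 -3.89] M [ 0.23 -0.11 -0.05] grip 0.598
q [ 0.06  0.38 -0.4   2.1   0.2   0.75 -2.04] x [-1.   -0.01  0.05] y [-0.05 -0.01 -1.  ] z [ 0.01 -1.    0.01]
tool delta [   7.87 -142.65    0.92] yaw err for spin 0.3094036203110961
```

apply_moves(series=[{"x": 0.7, "y": -15, "z": 0, "spin": 0, "jaw": 0.45}, {"x": 1.2, "y": -25, "z": 0, "spin": 0, "jaw": 0.45}, {"x": 1.2, "y": -25, "z": 0, "spin": 0, "jaw": 0.45}, {"x": 1.2, "y": -25, "z": 0, "spin": 0, "jaw": 0.45}, {"x": 1.2, "y": -25, "z": 0, "spin": 0, "jaw": 0.45}, {"x": 1.2, "y": -25, "z": 0, "spin": 0, "jaw": 0.45}, {"x": 1, "y": -20, "z": 0, "spin": 0, "jaw": 0.45}, {"x": 0, "y": 0, "z": 0, "spin": 0, "jaw": 0.45}, {"x": 0, "y": 0, "z": 0, "spin": 0, "jaw": 0.45}, {"x": 0, "y": 0, "z": 0, "spin": 0, "jaw": 0.45}])

```text
time: 30.3
tcp_pos: [475.9, 74.5, 220.7]
ee_rot: [[-0.999, -0.05, 0.008], [-0.008, -0.008, -1.0], [0.051, -0.999, 0.007]]
wrist_force: [-0.8, -0.2, -6.4]
grip_width: 0.601
```

```bash
python3 s.py 478.8 73.0 195; python3 c.py g8;python3 s.py
```

```text
t 30.3 tcp [475.89  74.49 220.68] F [-0.8  -0.16 -6.36] M [ 0.05 -0.13  0.02] grip 0.601
q [ 0.12  0.15 -0.44  1.95  0.06  1.1  -1.91] x [-1.   -0.01  0.05] y [-0.05 -0.01 -1.  ] z [ 0.01 -1.    0.01]
tool delta [-4.19 25.51  1.32] yaw err for spin 0.44180123325747833
(array([475.7,  75.5]), np.float32(-2.677146)) (array([471.2,  57.3]), np.float32(-2.2336206))
(array([613.4,  93.8]), np.float32(-23.332394)) (array([609.7,  94.3]), np.float32(-24.244425))
(array([451.1, 205.5]), np.float32(-0.64283633)) (array([456.7, 206.1]), np.float32(-19.840889))
t 30.4 tcp [475.9   74.46 220.64] F [-0.73 -0.41 -7.09] M [ 0.03 -0.18  0.01] grip 0.597
q [ 0.12  0.15 -0.44  1.95  0.06  1.1  -1.91] x [-1.   -0.01  0.05] y [-0.05 -0.01 -1.  ] z [ 0.01 -1.    0.01]
```

View pics/g8.png

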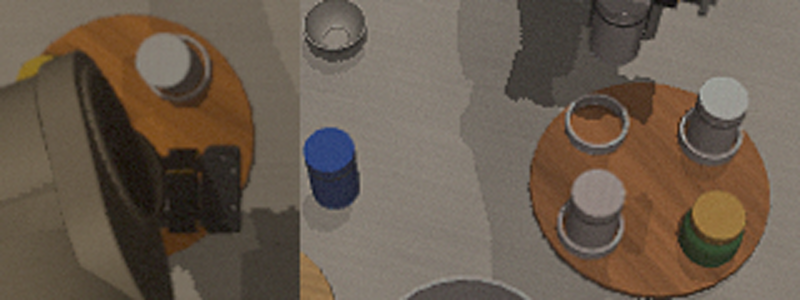

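The full tin is held with its underside about 186 mm up. The picture shows the R2 ring empty and the two light tins standing in theirs, so I'll hand it in.

```bash
python3 -c "
from rig import env
print(env.get_obs()['joint_velocities']); print(env.sign_off())"
```

```text
[-4.59614548e-04 -2.35704249e-04  2.69004390e-04 -3.63239563e-03
  7.94129936e-04 -4.16000466e-04 -4.15108248e-05]
the job is handed in; nothing more can be done
None
```

I stood all three silver tins in the rings, let go of them, and took the heaviest back out. I handed in at about 30 s with it held still in the gripper.

- **Weights:** the full tin, first carried from about (504, -126) on the bench, pulled about 6.5–7 N on the wrist. The other two pulled about 3.3 N each.
- **Light tins:** the last pictures showed both standing in their rings, about 1 mm off centre. The top camera could not check the one in the ring at about (458, 206) because the arm blocked it. The scene camera saw it clearly.
- **Held tin:** its underside was about 186 mm above the bench, worked out from the finger height. The joints were at rest, and the tool had drifted to about 0.05 rad of tilt, well inside the limit.
- **Setting down:** each tin met the tray at about 25–34 N on the wrist before I let go. That is firmer than ideal, but under the limit.
- **Disagreement:** the two cameras differed by a steady 4–5 mm in x, so I used their average.
- **Bystanders:** the bowl and jar looked untouched in the last views. The turner was not in those crops, but the arm never came near it.

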